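Roll the touch specimen pad-up and clamp the stop against it

ROBOT

A 7-joint arm with a two-finger parallel gripper is mounted at the origin on the work surface. World frame = base frame: x ahead of the robot, y to its left, z up, the work surface at z = 0. Lengths are in m, angles in rad, forces in N, time in s.
With the tool pointing down it reaches from about 0.425 to 0.875 m from the base axis. Payload 8.4 kg.
Tool frame: the origin (TCP) lies at the very end of the fingers, on their centre line; the grasp point (between the pads) lies ctrl.grip_point_offset behind it (ctrl.grip_point_offset is the distance from the TCP to the grasp point, in m); z points along the fingers, y is the line along which they close (so a half turn about z gives the same grasp; the last joint's range is limited). The gripper opens to 87 mm and grips with 3 to 60 N. Pads are 19 mm wide; open, the fingers measure 117 mm over their backs; the gripper's body (75 mm by 190 mm) begins 51 mm behind the grasp point.
Start: joints at [-1.263, 0.333, 0.04, 1.465, -0.013, 1.343, -0.059], TCP at [0.257, 0.597, 0.223] pointing down, gripper open.
Joint ranges: [-2.58, 2.58], [-0.38, 2.09], [-1.3, 1.39], [0.25, 2.4], [-1.5, 4.64], [0.08, 2.09], [-2.65, 2.65]. Speed limits (rad/s): [2.22, 2.22, 2.79, 2.79, 3.14, 3.14, 3.14].

INTERFACE

Orientations are given as a unit quaternion [x, y, z, w].
In Python, from rig import ctrl gives the robot as it stands.
- The arm moves only by the tool carry_out, never from a script. Its argument "series" is a list of rows, each a list of 5 numbers: the gripper command: -1 is fully open, 1 is shut, values between are in proportion, then the shift along the world's x, y, z in m, then the turn about the world's z in rad. In form: [[hand, dx, dy, dz, roll], ...]. A call has 1 to 5 rows; each row is the pose to reach, as a shift and turn from the pose commanded when the call began; what a row does not reach only later rows make up. A row lasts 1/12 s, in which the tool goes at most 41.7 mm and 7.16 degrees, less where a joint would pass 70% of its speed; a pose out of reach is approached as far as the arm can. A call with a gripper value outside its range is refused whole. The fingers move at their own pace and stop on an object; "force" is the grip in N (left out, the last holds). Time passes only in rows, so rows that repeat a pose let the fingers close. It gives the time, the measured TCP pose, the force, the opening and the grip force at its end, in the units of the state.
- ctrl.get_obs(): the state, without advancing time (a new reading comes with each control period).
- ctrl.read_camera(name): name is "side" or "top"; returns a dict with "color" (420x560x3 uint8, red, green, blue), "intrinsics" (3x3 intrinsics, pixels), "R" (3x3) and "t" (3): a world point X has camera coordinates R X + t. Camera axes: x right, y down, z forward; pixel columns grow to the right and rows downward; lengths in m; the calibration is good to about 2 mm. A picture is of the moment at which its call begins. There is no depth.
- ctrl.hand_in(): hands the job in; it is judged then, once.
Trained networks look in the newest picture that a camera, given by its name, has taken for a name from the list of things; names that differ only in an ending like _2 or _b are one class to them, and where a whole thing is asked for, a point or a joint stands for the part that bears it (a point fixed in the world has none). Each returns a list of dicts, best first, with "confidence" (0 to 1); they miss things now and then, are a little off and sometimes report something else, mostly with a low value. They report only what shows in the picture. A call takes as long as a camera call.
- ctrl.find_in(camera, query): "bbox" ([left, top, right, bottom] in pixels, round what is visible of it).
- ctrl.landmark_of(camera, query): "position" ([row, column] in pixels: a listed point, or the origin of a listed thing).
The state is a dict: "time_s": time; "joints": joint angles; "joint_velocities": joint speeds; "joint_efforts": joint torques, N m; "ee_pos": TCP position; "eef_rot": TCP orientation; "contact_force": force on the tool from outside, world axes, zero at the start; "wrist_torque": the same for the moment, N m; "grip_width": opening from 0.0 (shut) to 1.0 (fully open); "finger_force": force on a finger pad.
Only numpy, scipy, OpenCV 4.12 (cv2) and the standard library are available. Lean on these libraries where they do the work, as an engineer would, in place of code of your own. Each camera call takes 0.05 s, during which the arm holds its last target. There are 200 camera calls.

TASK

On the roller bed, roll the aluminium roller along the rubber mat, without lifting it, until its black touch pad faces straight up. Then slide the stop up against the roller so that it cannot roll away, keeping the pad facing up, and tighten the stop's clamp knob clockwise. Leave the steel block, the marker and the screwdriver that lie on and beside the bed where they are.

Things in the scene. Friction and masses are not known exactly. Their poses are not given: they have to be found in the camera images.
- bed: the roller bed, a fixed aluminium base plate 200 (x) x 500 (y) x 12 mm; origin: centre of its underside on the bench, z up, y along it (the rolling direction). A black rubber mat 120 (x) x 420 (y) mm, top 16 mm above the bench, is centred at x = -30, y = 5 mm; a guide rail 24 mm wide, top 32 mm above the bench, runs along y at x = +75 mm.
- roller: smooth aluminium cylinder, diameter 50, 90 mm long, about 0.55 kg, lying across the mat at x about -30 of the bed; 8 mm axle stubs at its ends. Origin: its centre, 41 mm above the bench. Own x: along its axis; own z: from the axis out through the middle of the flush black touch pad (60 x 25 mm). A black radial line on each end face points to the pad. Rolls 44 mm per 100 degrees, stays where left.
- stop_face (a point): point on the flat face of the stop that meets the roller, 41 mm above the bench, at x = -30 of the bed; axes as the bed's. The stop is an aluminium bar 12 mm thick (face at its -y side), from x = -84 to +54 of the bed, 22 to 62 mm above the bench, fixed to the carriage, which is centred 105 mm further in +x and 25 mm in +y.
- carriage (a joint): travel of the carriage with the stop, in m: 0 at the +y end of the bed, growing towards -y (towards the roller), up to 0.33. A block 44 (x) x 50 (y) mm on the rail, top 63 mm above the bench. Slides with about 2 N when the knob is loose, locked when it is tight.
- knob_grip (a point): the clamp knob on top of the carriage: a black disc of diameter 32 mm with an upright wing 12 mm thick, 42 mm long, from 73 to 103 mm above the bench. This point is on the knob's upright axis, 89 mm above the bench; its y axis lies along the wing. z up.
- knob (a joint): angle of the clamp knob in rad: near 0 loose (wing nearly along the rail), growing clockwise seen from above, end of travel at 1.4; tight above 1.1.
- gauge_block: bystander: steel block 35 x 30 x 10 mm on the -y end of the base plate, origin under its centre
- marker: bystander: marker pen 118 mm long, 13 mm thick, lying beside the bed on the robot's side, origin under its middle, x along it
- screwdriver: bystander: screwdriver 160 mm long, 26 mm thick handle, lying beside the bed on the robot's side, origin under its middle, x along it

How it is judged:
By the outcome, as a careful person would: the job done as asked, in the order asked, and still so for the second after the job is handed in, with the robot touching nothing.
It also fails if it takes over 61 s, if anything falls off the work surface, if the arm or the gripper's body presses on something with over 40 N, if the wrist force passes 120 N, or if a joint passes its speed limit or range.

## Working session

There is one attempt and no reset: what is moved stays moved. The work goes in short steps, Python scripts to look and compute and a tool call to move; the robot and the scene stay as the last step left them, time stands still between calls to the robot, and variables do not carry over. Pictures are saved under pics/ and viewed, at most 13 in all, crops included, and the job is handed in when it is done.

Besides the shell and the picture viewer there is one more tool, called after "Call:" as name(argument=value, ...), one argument or row to a line, values as JSON. carry_out: Moves the arm, as the interface text tells. Its arguments: {"type":"object","properties":{"series":{"type":"array","items":{"type":"array","items":{"type":"number"}}},"force":{"type":"number"}},"required":["series"]}

```bash
mkdir -p pics
cat > h.py <<'E'
from rig import ctrl
import numpy as np, cv2
def shot(n,fn=None):
    c=ctrl.read_camera(n)
    if fn: cv2.imwrite('pics/'+fn,cv2.cvtColor(c['color'],cv2.COLOR_RGB2BGR))
    return c
def at_z(c,rc,z):
    d=c['R'].T@np.linalg.solve(c['intrinsics'],[rc[1],rc[0],1.]); o=-c['R'].T@c['t']
    return o+d*(z-o[2])/d[2]
def px(c,X):
    p=c['intrinsics']@(c['R']@np.array(X)+c['t']); return p[:2]/p[2]
def tri(cs,rcs):
    A=[];b=[]
    for c,rc in zip(cs,rcs):
        P=c['intrinsics']@np.c_[c['R'],c['t']]
        for k,v in ((0,rc[1]),(1,rc[0])):
            r=P[k]-v*P[2];A.append(r[:3]);b.append(-r[3])
    return np.linalg.lstsq(np.array(A),np.array(b),rcond=None)[0]
E
python3 - <<'E'
from h import *
np.set_printoptions(precision=4,suppress=True)
Z=dict(bed=0,roller=.041,stop_face=.041,knob_grip=.089,gauge_block=.012,marker=0,screwdriver=0)
for n in('side','top'):
    c=shot(n,n+'0.png'); print(n,-c['R'].T@c['t'])
    for q,z in Z.items():
        for r in ctrl.landmark_of(n,q)[:2]: print(q,np.round(r['position'],1),round(r['confidence'],2),at_z(c,r['position'],z))
print(ctrl.grip_point_offset,ctrl.get_obs())
E
```

```text
side [ 0.0169 -0.5058  0.7886]
bed [262.5 292.6] 0.97 [ 0.5037 -0.0708  0.    ]
roller [259.1 279.1] 0.73 [ 0.4674 -0.0692  0.041 ]
stop_face [214.3 224. ] 0.56 [0.4779 0.0957 0.041 ]
knob_grip [163.6 257.9] 0.53 [0.6001 0.1163 0.089 ]
gauge_block [343.7 377.8] 0.66 [ 0.4622 -0.3025  0.012 ]
marker [349.4 284.3] 0.81 [ 0.3518 -0.1892  0.    ]
screwdriver [274.1 202.4] 0.78 [0.3638 0.0384 0.    ]
top [ 0.327  -0.0214  0.7754]
bed [229.  310.3] 0.55 [ 0.498  -0.0773  0.    ]
roller [242.5 305.1] 0.88 [ 0.4647 -0.0649  0.041 ]
stop_face [234.1 216.6] 0.92 [0.4789 0.091  0.041 ]
knob_grip [167.9 204.6] 0.68 [0.5849 0.1094 0.089 ]
gauge_block [248.6 431.9] 0.66 [ 0.4602 -0.2965  0.012 ]
marker [313.2 373.2] 0.65 [ 0.3459 -0.1868  0.    ]
screwdriver [302.6 248.1] 0.95 [0.3629 0.0356 0.    ]
0.0187 {'time_s': 0.8, 'joints': array([-1.2632,  0.3332,  0.0399,  1.4654, -0.0134,  1.3433, -0.0585]), 'joint_velocities': array([ 0.0002,  0.0001,  0.0003,  0.0003, -0.0001, -0.0007,  0.0004]), 'joint_efforts': array([ -0.0016, -65.6047,   1.3324, -40.407 ,  -0.0599,   0.0344,
         0.    ]), 'ee_pos': array([0.2572, 0.5969, 0.2226]), 'eef_rot': array([ 0.202 ,  0.9794, -0.    , -0.    ]), 'contact_force': array([-0.0384,  0.2233, -0.1997]), 'wrist_torque': array([-0.0212, -0.0024, -0.0103]), 'finger_force': 0.0, 'grip_width': 1.0000361229546317}
```

View pics/side0.png

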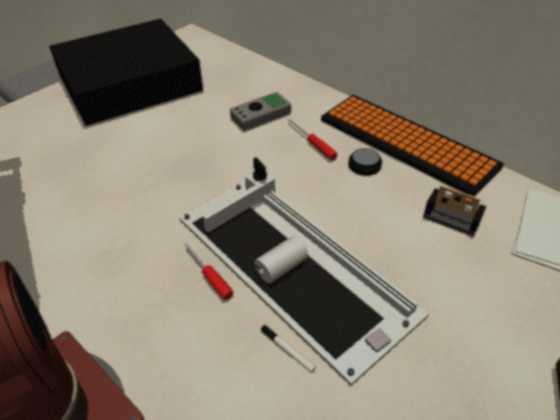

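View pics/top0.png

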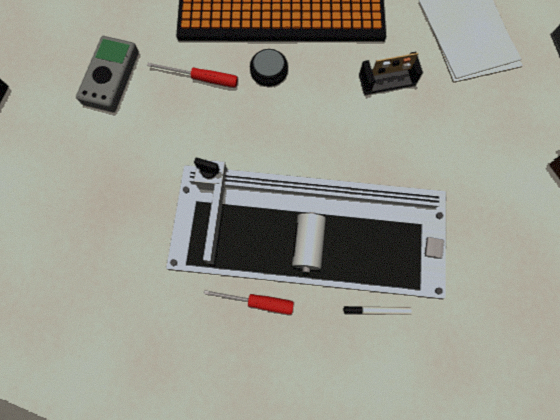

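The side view shows the roller near (280,258), with the stop bar near (240,205) and the knob at (258,168). In the top view the roller is at (309,241) and the knob at (206,167). The pad isn't visible from above, so I'll zoom in on the roller's end face and fit the bed's yaw.

Run:
```python
from h import *
from scipy.optimize import least_squares
a=cv2.imread('pics/side0.png')[225:295,240:320]
b=cv2.imread('pics/top0.png')[200:280,280:340]
cv2.imwrite('pics/z0.png',np.hstack([cv2.resize(a,(480,420),interpolation=cv2.INTER_CUBIC),cv2.resize(b,(315,420),interpolation=cv2.INTER_CUBIC)]))
c=shot('top'); g=cv2.cvtColor(c['color'],cv2.COLOR_RGB2GRAY)
m=((g<45)*255).astype(np.uint8)[150:310,160:460]
n,l,s,ce=cv2.connectedComponentsWithStats(m)
pts=[]
big=[k for k in np.argsort(-s[1:,4])[:2]+1]; print(s[big])
for k in big:
    p=np.argwhere(l==k)[:,::-1]; pts.append(p)
p=np.vstack(pts).astype(np.float32)+[160,150]
W=np.array([at_z(c,(v,u),.016)[:2] for u,v in p],np.float32)
r=cv2.minAreaRect(W); print(r)
```

```text
[[   27    52   234    87 12441]
 [   35     8    24    21   311]]
((0.5101538300514221, -0.0621529221534729), (0.4315616488456726, 0.20312730967998505), 84.2637710571289)
```

View pics/z0.png

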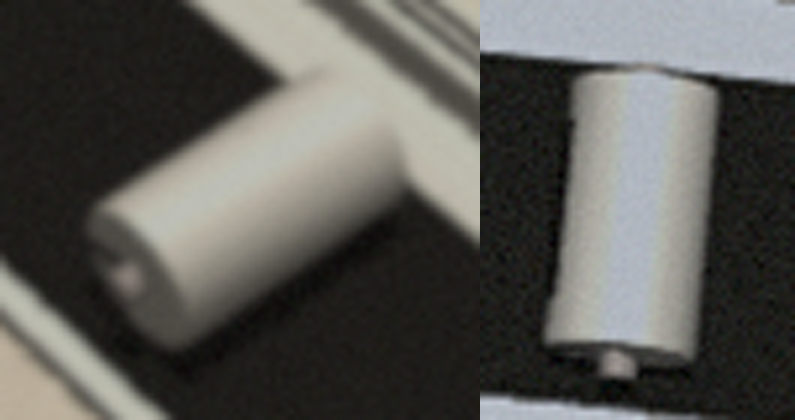

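The end face in the left crop is around (125,275). A dark smear runs from the axle towards the upper left. I'll rectify the end-face plane and refit the bed from the mat alone.

```bash
cat >> h.py <<'E'
def bed():
    c=ctrl.read_camera('top')
    g=cv2.cvtColor(c['color'],cv2.COLOR_RGB2GRAY); m=((g<45)*255).astype(np.uint8)
    n,l,s,ce=cv2.connectedComponentsWithStats(m[195:310,160:460]); k=1+np.argmax(s[1:,4])
    p=np.argwhere(l==k)[:,::-1]+[160,195]
    W=np.array([at_z(c,(v,u),.016)[:2] for u,v in p],np.float32)
    return c,cv2.minAreaRect(W)
def rect_end(c,ctr,ex,S=.03,N=300,sgn=-1):
    # end face plane at ctr + sgn*.045*ex ; image cols -> -y bed (seen from -x), rows down
    ey=np.array([-ex[1],ex[0],0]); o=ctr+sgn*.045*ex
    W=[o+a*ey*S+np.array([0,0,b*S]) for a,b in((1,1),(-1,1),(-1,-1),(1,-1))]
    P=np.float32([px(c,w) for w in W]); D=np.float32([[0,0],[N,0],[N,N],[0,N]])
    return cv2.warpPerspective(c['color'],cv2.getPerspectiveTransform(P,D),(N,N),flags=cv2.INTER_CUBIC)
E
python3 - <<'E'
from h import *
c,r=bed(); print(r)
yaw=np.radians(r[2]-90 if r[1][0]>r[1][1] else r[2]); print(yaw)
ex=np.array([np.cos(yaw),np.sin(yaw),0])
ctr=np.array([.466,-.067,.041])
s=shot('side'); I=[rect_end(s,ctr,ex),rect_end(c,ctr,ex)]
for i in I: cv2.circle(i,(150,150),125,(0,255,0),1)
cv2.imwrite('pics/e0.png',np.clip(np.hstack(I)[:,:,::-1]*1.6,0,255).astype(np.uint8))
for R,c_ in (('side',s),):pass
E
```

```text
((0.4667462706565857, -0.06547681987285614), (0.41627809405326843, 0.1179608553647995), 84.19886016845703)
-0.101248990429014
```

View pics/e0.png

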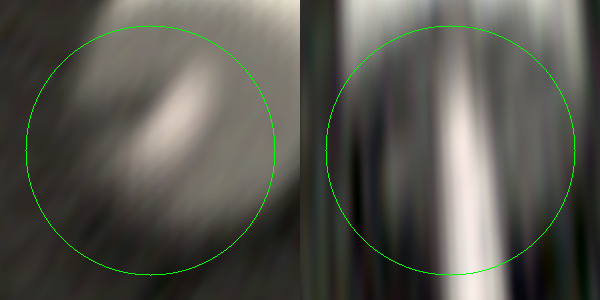

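The mat fit gives a bed yaw of −0.101 rad and a bed origin near (0.496, −0.0735). The end-face line points roughly towards +y, on the left of the view, so I should roll towards −y by about 40 mm. First I'll move above the roller, with the fingers closing along the bed's y.

Call:
carry_out(
  series=[
    [-1, 0.03, -0.028, 0, 0.1],
    [-1, 0.06, -0.056, 0, 0.2],
    [-1, 0.09, -0.084, 0, 0.305],
    [-1, 0.12, -0.112, 0, 0.305],
    [-1, 0.15, -0.14, 0, 0.305],
  ],
)

```text
time_s: 1.37
ee_pos: [0.4084, 0.4554, 0.2228]
eef_rot: [0.05, 0.999, 0.0, 0.0]
contact_force: [1.5, 0.2, 0.1]
grip_width: 1.0
finger_force: 0.0
```

Call:
carry_out(
  series=[
    [-1, 0.01, -0.04, 0, 0],
    [-1, 0.02, -0.08, 0, 0],
    [-1, 0.03, -0.12, 0, 0],
    [-1, 0.04, -0.16, 0, 0],
    [-1, 0.05, -0.2, 0, 0],
  ],
)

```text
time_s: 1.78
ee_pos: [0.4574, 0.2549, 0.2227]
eef_rot: [0.051, 0.999, 0.0, 0.0]
contact_force: [1.5, -0.5, 0.3]
grip_width: 0.998
finger_force: 0.0
```

Call:
carry_out(
  series=[
    [-0.6, 0, -0.04, 0, 0],
    [-0.6, 0, -0.08, 0, 0],
    [-0.6, 0, -0.12, 0, 0],
    [-0.6, 0.005, -0.16, 0, 0],
    [-0.6, 0.01, -0.2, 0, 0],
  ],
)

```text
time_s: 2.2
ee_pos: [0.4669, 0.055, 0.2229]
eef_rot: [0.051, 0.999, 0.0, 0.0]
contact_force: [1.7, -0.8, -0.6]
grip_width: 0.815
finger_force: 0.0
```

Call:
carry_out(
  series=[
    [-0.6, 0, -0.04, 0, 0],
    [-0.6, 0, -0.08, 0, 0],
    [-0.6, 0, -0.122, 0, 0],
    [-0.6, 0, -0.122, -0.04, 0],
    [-0.6, 0, -0.122, -0.08, 0],
  ],
)

```text
time_s: 2.62
ee_pos: [0.469, -0.0679, 0.1439]
eef_rot: [0.053, 0.999, 0.001, 0.003]
contact_force: [1.5, 1.7, -1.9]
grip_width: 0.8
finger_force: 0.0
```

Call:
carry_out(
  series=[
    [-0.6, 0, 0, -0.035, 0],
    [-0.6, 0, 0, -0.06, 0],
    [-0.6, 0, 0, -0.085, 0],
    [-0.6, 0, 0, -0.11, 0],
    [-0.6, 0, 0, -0.11, 0],
  ],
)

```text
time_s: 3.03
ee_pos: [0.4642, -0.065, 0.0289]
eef_rot: [0.051, 0.999, -0.001, -0.003]
contact_force: [-1.7, 0.3, -0.6]
grip_width: 0.801
finger_force: 0.0
```

Call:
carry_out(
  series=[
    [-0.6, -0.001, -0.008, 0, 0],
    [-0.6, -0.0015, -0.015, 0, 0],
    [-0.6, -0.002, -0.022, 0, 0],
    [-0.6, -0.003, -0.03, 0, 0],
    [-0.6, -0.004, -0.038, 0, 0],
  ],
)

```text
time_s: 3.45
ee_pos: [0.4639, -0.1042, 0.0337]
eef_rot: [0.051, 0.999, 0.0, 0.001]
contact_force: [0.3, -0.2, -0.5]
grip_width: 0.801
finger_force: 0.2
```

Call:
carry_out(
  series=[
    [-0.6, 0, 0, 0, 0],
    [-0.6, 0, 0, 0, 0],
  ],
)

```text
time_s: 3.62
ee_pos: [0.4632, -0.1038, 0.0329]
eef_rot: [0.052, 0.999, 0.0, 0.0]
contact_force: [-0.3, 0.7, 0.6]
grip_width: 0.799
finger_force: 0.0
```

Run:
```python
from h import *
s=shot('side'); c=shot('top')
for n,k in(('side',s),('top',c)):
    for r in ctrl.landmark_of(n,'roller')[:1]: print(n,r,at_z(k,r['position'],.041))
f=lambda i,y,x:cv2.resize(i[y:y+80,x:x+80,::-1],(400,400),interpolation=cv2.INTER_CUBIC)
cv2.imwrite('pics/z1.png',np.hstack([f(s['color'],225,250),f(c['color'],200,290)]))
```

```text
side {'position': [271.3, 296.5], 'confidence': 0.83} [ 0.46777754 -0.11268628  0.041     ]
```

View pics/z1.png

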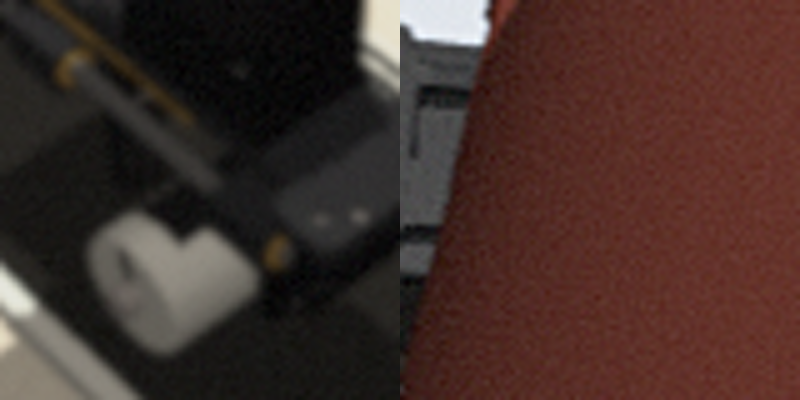

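The roller coasted to about y = −0.113, against the far finger, so it rolled about 43 mm. In the side crop the end line now points up from the axle, near (125,262). I'll lift and move clear to see the pad.

Call:
carry_out(
  series=[
    [-0.6, 0, 0, 0.02, 0],
    [-0.6, 0, 0, 0.05, 0],
    [-0.6, 0, 0, 0.09, 0],
    [-0.6, 0, 0, 0.13, 0],
    [-0.6, 0, 0.02, 0.16, 0],
  ],
)

```text
time_s: 4.23
ee_pos: [0.4635, -0.0861, 0.1958]
eef_rot: [0.053, 0.999, -0.0, 0.001]
contact_force: [1.5, -1.0, 0.2]
grip_width: 0.8
finger_force: 0.0
```

Call:
carry_out(
  series=[
    [-0.6, 0.0, 0.04, 0, 0],
    [-0.6, 0.0, 0.08, 0, 0],
    [-0.6, 0, 0.12, 0, 0],
    [-0.6, 0, 0.16, 0, 0],
    [-0.6, 0, 0.2, 0, 0],
  ],
)

```text
time_s: 4.65
ee_pos: [0.4626, 0.1192, 0.1927]
eef_rot: [0.051, 0.999, 0.0, 0.0]
contact_force: [1.5, 0.1, 0.4]
grip_width: 0.797
finger_force: 0.0
```

Call:
carry_out(
  series=[
    [-0.6, 0.0, 0.04, 0, 0],
    [-0.6, 0.0, 0.08, 0, 0],
    [-0.6, 0, 0.12, 0, 0],
    [-0.6, 0, 0.15, 0, 0],
    [-0.6, 0, 0.15, 0, 0],
  ],
)

```text
time_s: 5.07
ee_pos: [0.461, 0.2744, 0.1919]
eef_rot: [0.046, 0.999, 0.001, -0.001]
contact_force: [-1.6, 0.1, -0.3]
grip_width: 0.801
finger_force: 0.0
```

Run:
```python
from h import *
s=shot('side'); c=shot('top')
for n,k in(('side',s),('top',c)):
    ctrl.read_camera(n)
    for r in ctrl.landmark_of(n,'roller')[:1]: print(n,r,at_z(k,r['position'],.041))
f=lambda i,y,x:cv2.resize(i[y:y+80,x:x+80,::-1],(400,400),interpolation=cv2.INTER_CUBIC)
cv2.imwrite('pics/z2.png',np.hstack([f(s['color'],225,250),f(c['color'],200,290)]))
```

```text
side {'position': [267.8, 294.3], 'confidence': 0.76} [ 0.4711635 -0.1041931  0.041    ]
top {'position': [243.4, 327.8], 'confidence': 0.73} [ 0.46334112 -0.10465563  0.041     ]
```

View pics/z2.png

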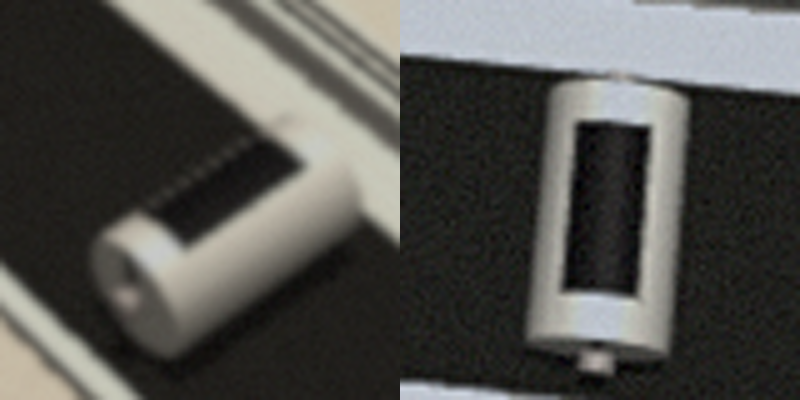

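The pad is visible and nearly up: at (610,208) in the top crop, with the roller spanning x = 535–690. Now I'll measure the angle from edge profiles.

```bash
cat >> h.py <<'E'
O=np.array([.496,-.0735,0]); YAW=-.101
EX=np.array([np.cos(YAW),np.sin(YAW),0]); EY=np.array([-EX[1],EX[0],0]); B=np.array([EX,EY,[0,0,1]])
def roll_meas(c,y0,th=95,xs=np.arange(-.048,-.012,.003),show=False):
    """bed y of roller, pad angle deg (positive: leans to +y), per profile, from the image edges"""
    g=cv2.GaussianBlur(cv2.cvtColor(c['color'],cv2.COLOR_RGB2GRAY),(3,3),0).astype(np.float32)
    cam=B@(-c['R'].T@c['t']-O); out=[]
    for x in xs:
        ys=np.arange(y0-.045,y0+.045,.0003)
        P=np.float32([px(c,O+B.T@[x,y,.041]) for y in ys])
        v=cv2.remap(g,P[:,0].copy(),P[:,1].copy(),cv2.INTER_LINEAR).ravel()
        i=np.where(np.diff((v>th).astype(int)))[0]
        if show: print(round(x,3),ys[i].round(4))
        if len(i)!=4: continue
        e=[np.array([ys[k]-cam[1],.041-cam[2]]) for k in i]   # 2D rays in (y,z)
        an=[np.arctan2(d[0],-d[1]) for d in e]; m=(an[0]+an[3])/2
        yc=cam[1]+np.tan(m)*(cam[2]-.041); r=[]
        for d in e[1:3]:
            d=d/np.hypot(*d); o=np.array([cam[1]-yc,cam[2]-.041]); b=o@d
            q=o+d*(-b-np.sqrt(b*b-(o@o-.025**2))); r.append(np.degrees(np.arctan2(q[0],q[1])))
        out.append([yc,np.mean(r),r[1]-r[0]])
    return np.array(out)
E
python3 - <<'E'
from h import *
c=shot('top')
for th in(85,105):
    o=roll_meas(c,-.033,th); print(th,len(o),np.median(o,0) if len(o) else roll_meas(c,-.033,th,show=True),o.std(0) if len(o) else'')
r=ctrl.landmark_of('top','knob_grip')[:1]; print(r,at_z(c,r[0]['position'],.089)if r else'')
r=ctrl.landmark_of('top','stop_face')[:1]; print(r,at_z(c,r[0]['position'],.041)if r else'')
cv2.imwrite('pics/k.png',cv2.resize(c['color'][140:260,160:280,::-1],(480,480),interpolation=cv2.INTER_CUBIC))
E
```

```text
85 13 [-4.05693100e-02  9.19923221e+00  6.06127812e+01] [1.85858194e-04 5.99394445e-01 4.89649739e-01]
105 13 [-4.07260237e-02  9.31289289e+00  6.38415095e+01] [2.08784888e-04 6.08149208e-01 4.06903769e-01]
[{'position': [169.9, 206.5], 'confidence': 0.69}] [0.58127145 0.10596804 0.089     ]
[{'position': [235.1, 217.3], 'confidence': 0.86}] [0.47709192 0.08973152 0.041     ]
```

View pics/k.png

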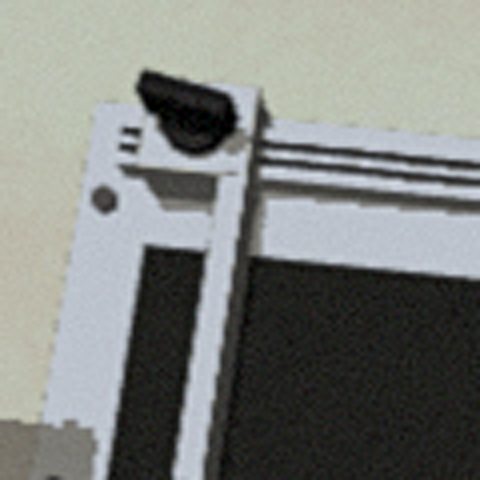

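The pad leans 9.2° towards +y, so the roller needs 4 mm more towards −y. The roller is at bed y = −0.0406, world (0.462, −0.111). I'll go back, straddle it with a narrow opening and shift it slowly. The knob crop shows the wing turned a little off the rail, at (188,112) in the crop.

Call:
carry_out(
  series=[
    [-0.29, 0, -0.04, 0, 0],
    [-0.29, 0, -0.08, 0, 0],
    [-0.29, 0, -0.12, 0, 0],
    [-0.29, 0, -0.16, 0, 0],
    [-0.29, 0, -0.2, 0, 0],
  ],
)

```text
time_s: 5.93
ee_pos: [0.4628, 0.0647, 0.1927]
eef_rot: [0.051, 0.999, 0.0, 0.0]
contact_force: [0.6, -0.6, 0.3]
grip_width: 0.649
finger_force: 0.0
```

Call:
carry_out(
  series=[
    [-0.29, 0, -0.04, 0, 0],
    [-0.29, 0, -0.08, 0, 0],
    [-0.29, 0, -0.12, 0, 0],
    [-0.29, 0, -0.16, 0, 0],
    [-0.29, 0.001, -0.185, 0, 0],
  ],
)

```text
time_s: 6.35
ee_pos: [0.4632, -0.1228, 0.193]
eef_rot: [0.053, 0.999, -0.0, 0.001]
contact_force: [0.6, 1.1, -0.2]
grip_width: 0.644
finger_force: 0.0
```

Call:
carry_out(
  series=[
    [-0.29, 0, 0, -0.03, 0],
    [-0.29, 0, 0, -0.06, 0],
    [-0.29, 0, 0, -0.085, 0],
    [-0.29, 0, 0, -0.1, 0],
    [-0.29, 0, 0, -0.1, 0],
  ],
)

```text
time_s: 6.77
ee_pos: [0.4618, -0.1182, 0.0898]
eef_rot: [0.051, 0.999, -0.0, -0.002]
contact_force: [0.6, 0.3, -1.1]
grip_width: 0.645
finger_force: 0.0
```

Call:
carry_out(
  series=[
    [-0.29, 0, 0.0075, 0, 0],
    [-0.29, 0, 0.0075, 0, 0],
    [-0.29, 0, 0.0075, 0, 0],
    [-0.29, 0, 0.0075, 0, 0],
  ],
)

```text
time_s: 7.1
ee_pos: [0.4651, -0.1104, 0.0938]
eef_rot: [0.051, 0.999, 0.0, 0.001]
contact_force: [0.1, 0.3, 0.2]
grip_width: 0.643
finger_force: 0.0
```

Centred. I'll descend slowly.

Call:
carry_out(
  series=[
    [-0.29, 0, 0, -0.015, 0],
    [-0.29, 0, 0, -0.03, 0],
    [-0.29, 0, 0, -0.045, 0],
    [-0.29, 0, 0, -0.06, 0],
    [-0.29, 0, 0, -0.06, 0],
  ],
)

```text
time_s: 7.52
ee_pos: [0.463, -0.1104, 0.031]
eef_rot: [0.051, 0.999, -0.0, -0.001]
contact_force: [-1.0, 0.2, 0.3]
grip_width: 0.647
finger_force: 0.0
```

Call:
carry_out(
  series=[
    [-0.18, 0, 0, 0, 0],
    [-0.18, 0, 0, 0, 0],
    [-0.18, 0, 0, 0, 0],
    [-0.18, 0, 0, 0, 0],
  ],
  force=3,
)

```text
time_s: 7.85
ee_pos: [0.4649, -0.1106, 0.0335]
eef_rot: [0.051, 0.999, 0.0, 0.001]
contact_force: [0.4, 0.3, 0.2]
grip_width: 0.594
finger_force: 0.0
```

Call:
carry_out(
  series=[
    [-0.18, 0, -0.001, 0, 0],
    [-0.18, 0, -0.002, 0, 0],
    [-0.18, 0, -0.003, 0, 0],
    [-0.18, 0, -0.004, 0, 0],
    [-0.18, 0, -0.004, 0, 0],
  ],
)

```text
time_s: 8.27
ee_pos: [0.4641, -0.1149, 0.0326]
eef_rot: [0.051, 0.999, -0.0, -0.0]
contact_force: [0.5, -0.2, -0.5]
grip_width: 0.594
finger_force: 0.0
```

Call:
carry_out(
  series=[
    [-0.18, 0, 0, 0, 0],
    [-0.18, 0, 0, 0, 0],
    [-0.25, 0, 0, 0, 0],
    [-0.25, 0, 0, 0, 0],
  ],
)

```text
time_s: 8.6
ee_pos: [0.4641, -0.1146, 0.0325]
eef_rot: [0.051, 0.999, -0.0, -0.0]
contact_force: [-0.3, -0.4, -0.2]
grip_width: 0.616
finger_force: 0.0
```

Call:
carry_out(
  series=[
    [-0.25, 0, 0, 0.01, 0],
    [-0.25, 0, 0, 0.03, 0],
    [-0.25, 0, 0, 0.06, 0],
    [-0.25, 0, 0, 0.1, 0],
    [-0.25, 0, 0, 0.14, 0],
  ],
)

```text
time_s: 9.02
ee_pos: [0.4632, -0.115, 0.1744]
eef_rot: [0.051, 0.999, -0.0, -0.001]
contact_force: [1.5, 0.4, 0.3]
grip_width: 0.62
finger_force: 0.0
```

Call:
carry_out(
  series=[
    [-0.25, 0.01, 0.04, 0, 0],
    [-0.25, 0.02, 0.08, 0, 0],
    [-0.25, 0.03, 0.12, 0, 0],
    [-0.25, 0.04, 0.16, 0, 0],
    [-0.25, 0.05, 0.2, 0, 0],
  ],
)

```text
time_s: 9.43
ee_pos: [0.5144, 0.0873, 0.1737]
eef_rot: [0.051, 0.999, 0.0, 0.001]
contact_force: [1.2, -1.0, -0.6]
grip_width: 0.627
finger_force: 0.0
```

Call:
carry_out(
  series=[
    [-0.25, 0.01, 0.04, 0, 0],
    [-0.25, 0.02, 0.08, 0, 0],
    [-0.25, 0.03, 0.12, 0, 0],
    [-0.25, 0.04, 0.16, 0, 0],
    [-0.25, 0.04, 0.16, 0, 0],
  ],
)

```text
time_s: 9.85
ee_pos: [0.5533, 0.2553, 0.1725]
eef_rot: [0.046, 0.999, 0.001, -0.0]
contact_force: [-1.9, 0.8, -0.9]
grip_width: 0.622
finger_force: 0.0
```

Run:
```python
from h import *
c=shot('top','t3.png')
for th in(85,105):
    o=roll_meas(c,-.042,th); print(th,len(o),np.median(o,0) if len(o) else roll_meas(c,-.033,th,show=True),o.std(0) if len(o) else'')
s=shot('side')
for n,k in(('top',c),('side',s)):
    r=ctrl.landmark_of(n,'knob_grip')[:1]; print(r, at_z(k,r[0]['position'],.089)if r else'')
print(ctrl.get_obs()['joints'].round(2))
```

```text
85 13 [-4.47627973e-02 -5.53033752e-01  5.94587029e+01] [1.57352803e-04 4.23596366e-01 5.74732120e-01]
105 13 [-4.49199721e-02 -2.63643722e-01  6.26135265e+01] [2.00066807e-04 5.67557606e-01 4.48087572e-01]
[{'position': [165.6, 206.1], 'confidence': 0.64}] [0.58913094 0.10704938 0.089     ]
[{'position': [165.3, 260.2], 'confidence': 0.72}] [0.59936868 0.1087541  0.089     ]
[-0.77  0.28  0.34  1.66 -0.1   1.22  1.06]
```

The pad is now within 0.5° of straight up. Next I'll locate the knob, its wing and the stop bar precisely.

```bash
cat >> h.py <<'E'
def bar(c,y0,z=.062,xs=np.arange(-.07,-.005,.008),th=100):
    g=cv2.GaussianBlur(cv2.cvtColor(c['color'],cv2.COLOR_RGB2GRAY),(3,3),0).astype(np.float32); out=[]
    for x in xs:
        ys=np.arange(y0-.02,y0+.025,.0003)
        P=np.float32([px(c,O+B.T@[x,y,z]) for y in ys])
        v=cv2.remap(g,P[:,0].copy(),P[:,1].copy(),cv2.INTER_LINEAR).ravel()
        i=np.where(np.diff((v>th).astype(int)))[0]; out.append(ys[i].round(4))
    return out
def wing(c,uv,w=30):
    g=cv2.cvtColor(c['color'],cv2.COLOR_RGB2GRAY); u,v=map(int,uv)
    m=((g[v-w:v+w,u-w:u+w]<60)*255).astype(np.uint8)
    n,l,s,ce=cv2.connectedComponentsWithStats(m); k=l[w,w] or 1+np.argmax(s[1:,4])
    return np.argwhere(l==k)[:,::-1]+[u-w,v-w]
E
python3 - <<'E'
from h import *
np.set_printoptions(precision=4,suppress=True)
c=shot('top'); s=shot('side')
for o in bar(c,.164): print(o)
p=wing(c,px(c,O+B.T@[.075,.189,.085]))
print(len(p),p.min(0),p.max(0))
# model: wing box + disc silhouettes, fit y, angle
from scipy.optimize import minimize
def sil(q):
    y,a=q[0],q[1]; x=.075+q[2]
    m=np.zeros((420,560),np.uint8)
    w=np.array([-np.sin(a)*-1,np.cos(a)]);n=np.array([w[1],-w[0]])
    pts=[O+B.T@[*(np.array([x,y])+i*.021*w+j*.006*n),z] for i in(1,-1) for j in(1,-1) for z in(.073,.103)]
    d=[O+B.T@[x+.016*np.cos(t),y+.016*np.sin(t),z] for t in np.linspace(0,6.28,24) for z in(.064,.073)]
    for S in(pts,d):
        P=np.float32([px(c,X) for X in S])*16
        cv2.fillConvexPoly(m,cv2.convexHull(P).astype(np.int32),255,cv2.LINE_AA,4)
    return m/255.
T=np.zeros((420,560));T[p[:,1],p[:,0]]=1
best=min((minimize(lambda q:((sil(q)-T)**2).sum(),[.189,a0,0],method='Nelder-Mead',options=dict(initial_simplex=[[.189,a0,0],[.193,a0,0],[.189,a0+.1,0],[.189,a0,.004]])) for a0 in(0,.15,.3)),key=lambda r:r.fun)
print(best.x,best.fun, O+B.T@[.075+best.x[2],best.x[0],.089])
E
```

```text
[0.162  0.1758]
[0.1626 0.1755]
[0.1623 0.1761]
[0.162  0.1761]
[0.1626 0.1758]
[0.1623 0.1761]
[0.162  0.1761]
[0.1623 0.1758]
[0.1626 0.1758]
322 [195 158] [218 178]
[ 0.188   0.4597 -0.0012] 103.63995386389848 [0.5884 0.1061 0.089 ]
```

Run:
```python
from h import *
np.set_printoptions(precision=3,suppress=True)
def sil(c,x,y,a):
    m=np.zeros((420,560),np.uint8)
    w=np.array([np.sin(a),np.cos(a)]);n=np.array([w[1],-w[0]])
    pts=[O+B.T@[*(np.array([x,y])+i*.021*w+j*.006*n),z] for i in(1,-1) for j in(1,-1) for z in(.073,.103)]
    d=[O+B.T@[x+.016*np.cos(t),y+.016*np.sin(t),z] for t in np.linspace(0,6.28,24) for z in(.064,.073)]
    for S in(pts,d):
        P=np.float32([px(c,X) for X in S])*16
        cv2.fillConvexPoly(m,cv2.convexHull(P).astype(np.int32),255,cv2.LINE_AA,4)
    return m/255.
pan=[]
for n in('top','side'):
    c=shot(n); uv=px(c,O+B.T@[.075,.188,.085]).astype(int)
    g=cv2.cvtColor(c['color'],cv2.COLOR_RGB2GRAY)
    for th in(60,90):
        T=np.zeros(g.shape);u,v=uv; T[v-22:v+22,u-22:u+22]=g[v-22:v+22,u-22:u+22]<th
        R=[(((sil(c,x,y,a)-T)[v-22:v+22,u-22:u+22]**2).sum(),x,y,a) for x in np.arange(.068,.084,.002) for y in np.arange(.180,.198,.002) for a in np.arange(-.2,.5,.05)]
        R.sort(); print(n,th,T.sum(),np.array(R[:4]))
    I=c['color'].copy(); m=(sil(c,*R[0][1:])>.5).astype(np.uint8)
    z=cv2.resize(I[v-25:v+25,u-25:u+25],(400,400),interpolation=cv2.INTER_CUBIC)
    mm=cv2.resize(m[v-25:v+25,u-25:u+25],(400,400)); k,_=cv2.findContours(mm,0,2); cv2.drawContours(z,k,-1,(0,255,0),1)
    pan.append(z)
cv2.imwrite('pics/k2.png',np.hstack(pan)[:,:,::-1])
```

```text
top 60 358.0 [[141.065   0.074   0.188   0.45 ]
 [142.479   0.074   0.188   0.4  ]
 [143.557   0.076   0.19    0.4  ]
 [143.936   0.076   0.19    0.45 ]]
top 90 530.0 [[273.381   0.074   0.188   0.4  ]
 [273.945   0.076   0.19    0.35 ]
 [274.24    0.074   0.188   0.35 ]
 [274.375   0.074   0.188   0.45 ]]
side 60 192.0 [[ 98.175   0.08    0.19    0.45 ]
 [ 99.029   0.082   0.194   0.45 ]
 [ 99.704   0.078   0.188   0.45 ]
 [100.472   0.08    0.192   0.45 ]]
side 90 331.0 [[174.728   0.08    0.19    0.45 ]
 [176.398   0.078   0.188   0.45 ]
 [178.178   0.08    0.192   0.45 ]
 [178.221   0.08    0.19    0.4  ]]
```

View pics/k2.png

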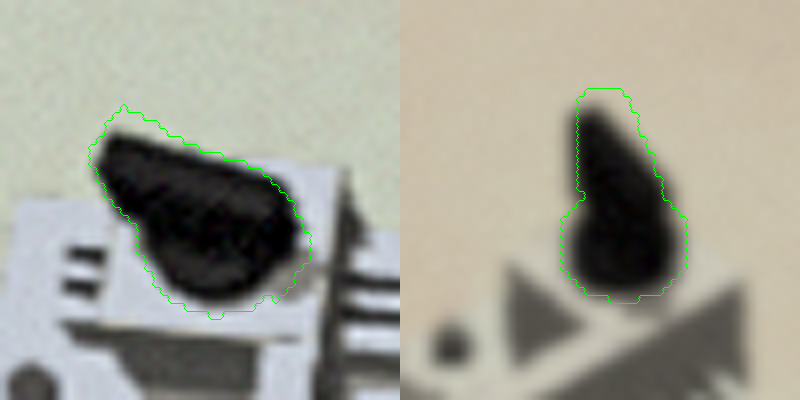

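The overlay shows the wing turned about 0.2–0.4 rad clockwise from the rail, with the knob axis near (0.588, 0.1065). I'll move above it, turning the hand by −1.82 rad.

Call:
carry_out(
  series=[
    [-0.25, 0.007, -0.03, 0, -0.12],
    [-0.25, 0.014, -0.06, 0, -0.24],
    [-0.25, 0.021, -0.09, 0, -0.36],
    [-0.25, 0.028, -0.12, 0, -0.48],
    [-0.25, 0.034, -0.149, 0, -0.6],
  ],
)

```text
time_s: 10.67
ee_pos: [0.5883, 0.094, 0.173]
eef_rot: [0.347, 0.938, 0.0, 0.0]
contact_force: [1.7, 0.7, -0.1]
grip_width: 0.625
finger_force: 0.0
```

Call:
carry_out(
  series=[
    [-0.25, 0, 0, 0, -0.12],
    [-0.25, 0, 0, 0, -0.24],
    [-0.25, 0, 0, 0, -0.36],
    [-0.25, 0, 0, 0, -0.48],
    [-0.25, 0, 0, 0, -0.6],
  ],
)

```text
time_s: 11.08
ee_pos: [0.588, 0.0956, 0.1729]
eef_rot: [0.609, 0.793, 0.0, -0.0]
contact_force: [-1.2, -0.5, 1.0]
grip_width: 0.628
finger_force: 0.0
```

Call:
carry_out(
  series=[
    [-0.25, 0, 0, 0, -0.12],
    [-0.25, 0, 0, 0, -0.24],
    [-0.25, 0, 0, 0, -0.36],
    [-0.25, 0, 0, 0, -0.48],
    [-0.25, 0, 0, 0, -0.62],
  ],
)

```text
time_s: 11.5
ee_pos: [0.588, 0.0957, 0.1728]
eef_rot: [0.817, 0.576, 0.0, -0.0]
contact_force: [-0.2, -1.0, 0.3]
grip_width: 0.623
finger_force: 0.0
```

Call:
carry_out(
  series=[
    [-0.25, 0, 0, 0, 0],
    [-0.25, 0, 0, 0, 0],
  ],
)

```text
time_s: 11.67
ee_pos: [0.5881, 0.096, 0.1727]
eef_rot: [0.814, 0.58, 0.0, -0.0]
contact_force: [0.4, -0.5, 0.4]
grip_width: 0.622
finger_force: 0.0
```

Call:
carry_out(
  series=[
    [-0.25, 0, 0.0105, -0.025, 0],
    [-0.25, 0, 0.0105, -0.045, 0],
    [-0.25, 0, 0.0105, -0.065, 0],
    [-0.25, 0, 0.0105, -0.085, 0],
    [-0.25, 0, 0.0105, -0.095, 0],
  ],
)

```text
time_s: 12.08
ee_pos: [0.5869, 0.1066, 0.0754]
eef_rot: [0.814, 0.581, -0.001, -0.0]
contact_force: [-0.2, -0.3, -0.7]
grip_width: 0.625
finger_force: 0.0
```

Call:
carry_out(
  series=[
    [-0.25, 0, 0, 0, 0],
    [0.4, 0, 0, 0, 0],
    [0.8, 0, 0, 0, 0],
    [0.9, 0, 0, 0, 0],
    [0.9, 0, 0, 0, 0],
  ],
  force=15,
)

```text
time_s: 12.5
ee_pos: [0.5889, 0.1071, 0.0787]
eef_rot: [0.815, 0.579, 0.001, 0.0]
contact_force: [-1.1, 0.1, -0.4]
grip_width: 0.404
finger_force: 0.0
```

Call:
carry_out(
  series=[
    [0.9, 0, 0, 0, 0],
    [0.9, 0, 0, 0, 0],
    [0.9, 0, 0, 0, 0],
  ],
)

```text
time_s: 12.75
ee_pos: [0.5896, 0.1066, 0.0781]
eef_rot: [0.815, 0.579, 0.001, 0.001]
contact_force: [17.0, -3.8, -12.3]
grip_width: 0.18
finger_force: 8.5
```

Call:
carry_out(
  series=[
    [0.9, 0, 0, 0, 0],
    [0.9, 0, 0, 0, 0],
    [0.9, 0, 0, 0, 0],
  ],
)

```text
time_s: 13.0
ee_pos: [0.5915, 0.106, 0.0782]
eef_rot: [0.816, 0.579, 0.003, 0.002]
contact_force: [14.9, -2.7, -10.5]
grip_width: 0.138
finger_force: 15.0
```

Call:
carry_out(
  series=[
    [0.9, 0.001, 0, 0, 0],
    [0.9, 0.002, -0.0005, 0, 0],
    [0.9, 0.003, -0.001, 0, 0],
    [0.9, 0.003, -0.001, 0, 0],
  ],
)

```text
time_s: 13.33
ee_pos: [0.5917, 0.106, 0.078]
eef_rot: [0.815, 0.579, 0.0, 0.0]
contact_force: [0.7, 0.2, 3.9]
grip_width: 0.135
finger_force: 15.0
```

Call:
carry_out(
  series=[
    [0.9, -0.001, -0.01, 0, 0],
    [0.9, -0.0025, -0.025, 0, 0],
    [0.9, -0.004, -0.04, 0, 0],
    [0.9, -0.0055, -0.055, 0, 0],
    [0.9, -0.007, -0.07, 0, 0],
  ],
)

```text
time_s: 13.75
ee_pos: [0.5845, 0.0341, 0.078]
eef_rot: [0.816, 0.579, 0.001, 0.0]
contact_force: [4.0, 1.1, 2.8]
grip_width: 0.133
finger_force: 15.0
```

Call:
carry_out(
  series=[
    [0.9, -0.0015, -0.016, 0, 0],
    [0.9, -0.0035, -0.034, 0, 0],
    [0.9, -0.0055, -0.054, 0, 0],
    [0.9, -0.0075, -0.074, 0, 0],
    [0.9, -0.0095, -0.094, 0, 0],
  ],
)

```text
time_s: 14.17
ee_pos: [0.575, -0.06, 0.078]
eef_rot: [0.816, 0.579, 0.001, 0.0]
contact_force: [6.6, 1.3, 0.2]
grip_width: 0.136
finger_force: 15.0
```

Call:
carry_out(
  series=[
    [0.9, 0, -0.003, 0, 0],
    [0.9, -0.001, -0.006, 0, 0],
    [0.9, -0.001, -0.006, 0, 0],
  ],
)

```text
time_s: 14.42
ee_pos: [0.5743, -0.0671, 0.0781]
eef_rot: [0.816, 0.578, 0.001, 0.001]
contact_force: [7.8, -2.6, 0.7]
grip_width: 0.142
finger_force: 15.0
```

Run:
```python
from h import *
s=shot('side'); c=shot('top')
for th in(70,85,105):
    o=roll_meas(c,-.042,th); print(len(o),np.median(o,0) if len(o) else '')
for o in bar(c,-.009,xs=np.arange(-.08,.02,.012)): print(o)
f=lambda i,y,x:cv2.resize(i[y:y+100,x:x+100,::-1],(400,400),interpolation=cv2.INTER_CUBIC)
cv2.imwrite('pics/z4.png',np.hstack([f(s['color'],205,235),f(c['color'],180,270)]))
```

```text
0 
0 
0 
[]
[]
[]
[]
[]
[]
[]
[]
[]
```

View pics/z4.png

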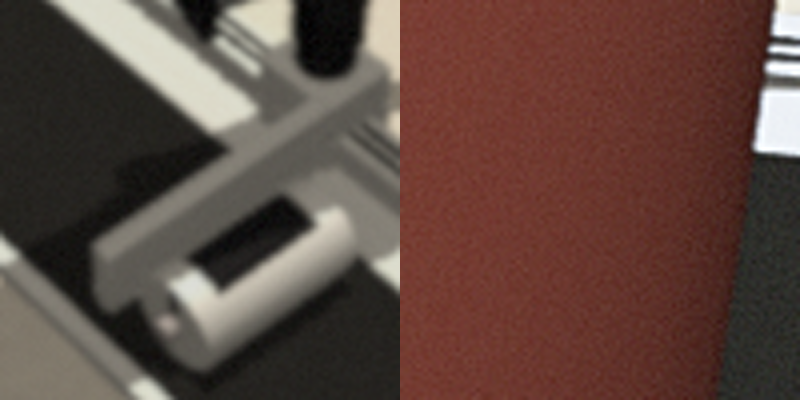

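The bar at (240,185) in the crop is about 8 mm from the roller, and the pad is still up. I'll advance 6 mm, then creep forward while watching the roller in the side view.

Call:
carry_out(
  series=[
    [0.9, 0, -0.002, 0, 0],
    [0.9, 0, -0.004, 0, 0],
    [0.9, -0.0005, -0.006, 0, 0],
    [0.9, -0.0005, -0.006, 0, 0],
  ],
)

```text
time_s: 14.85
ee_pos: [0.5738, -0.072, 0.078]
eef_rot: [0.816, 0.578, 0.001, 0.001]
contact_force: [7.4, -0.8, 0.9]
grip_width: 0.132
finger_force: 15.0
```

```bash
cat > d.py <<'E'
from h import *
import sys,os
ims=[cv2.cvtColor(shot('side')['color'],cv2.COLOR_RGB2GRAY).astype(np.float32) for _ in range(4)]
m=np.mean(ims,0)
# lower-right roller contour + pad's -y edge region
c=ctrl.read_camera('side')
def prof(m,x):
    ys=np.arange(-.085,-.03,.0002)
    P=np.float32([px(c,O+B.T@[x,y,.066]) for y in ys])
    v=cv2.remap(cv2.GaussianBlur(m,(3,3),0),P[:,0].copy(),P[:,1].copy(),cv2.INTER_LINEAR).ravel()
    i=np.where(np.diff((v>90).astype(int)))[0]; return ys[i]*1000
for x in(-.045,-.035,-.025,-.015): print(x,prof(m,x).round(1))
print(ctrl.get_obs()['ee_pos'].round(4),ctrl.get_obs()['contact_force'].round(1))
E
python3 d.py
```

```text
-0.045 [-83.2 -58.4]
-0.035 [-83.4 -58.4]
-0.025 [-83.6 -58.6]
-0.015 [-83.8 -58.6]
[ 0.5739 -0.072   0.078 ] [ 7.4 -1.2  0.9]
```

Call:
carry_out(
  series=[
    [0.9, 0, -0.001, 0, 0],
    [0.9, 0, -0.0025, 0, 0],
    [0.9, 0, -0.0025, 0, 0],
  ],
)

```text
time_s: 15.35
ee_pos: [0.5737, -0.0742, 0.078]
eef_rot: [0.816, 0.578, 0.001, 0.001]
contact_force: [5.8, 0.3, 2.7]
grip_width: 0.136
finger_force: 15.0
```

```bash
python3 d.py
```

```text
-0.045 [-83.  -58.4]
-0.035 [-83.4 -58.4]
-0.025 [-83.6 -58.6]
-0.015 [-83.8 -58.8]
[ 0.5736 -0.0742  0.078 ] [ 5.9 -0.8  3.4]
```

Call:
carry_out(
  series=[
    [0.9, 0, -0.001, 0, 0],
    [0.9, 0, -0.001, 0, 0],
  ],
)

```text
time_s: 15.77
ee_pos: [0.5736, -0.075, 0.078]
eef_rot: [0.816, 0.578, 0.001, 0.001]
contact_force: [5.6, -0.1, 3.0]
grip_width: 0.135
finger_force: 15.0
```

```bash
python3 d.py
```

```text
-0.045 [-83.2 -58.4]
-0.035 [-83.4 -58.6]
-0.025 [-83.6 -58.6]
-0.015 [-83.8 -59.2]
[ 0.5736 -0.075   0.078 ] [ 5.3 -0.   2.2]
```

Call:
carry_out(
  series=[
    [0.9, 0, -0.001, 0, 0],
    [0.9, 0, -0.001, 0, 0],
  ],
)

```text
time_s: 16.18
ee_pos: [0.5735, -0.0758, 0.078]
eef_rot: [0.816, 0.578, 0.0, 0.0]
contact_force: [4.8, -1.1, 4.3]
grip_width: 0.134
finger_force: 15.0
```

```bash
python3 d.py
```

```text
-0.045 [-83.2 -58.4]
-0.035 [-83.4 -58.6]
-0.025 [-83.6 -58.6]
-0.015 [-83.8 -59.4]
[ 0.5735 -0.0758  0.078 ] [ 5.1 -1.9  6. ]
```

Call:
carry_out(
  series=[
    [0.9, 0, -0.001, 0, 0],
    [0.9, 0, -0.001, 0, 0],
  ],
)

```text
time_s: 16.6
ee_pos: [0.5735, -0.0762, 0.078]
eef_rot: [0.816, 0.579, 0.0, 0.0]
contact_force: [3.9, -1.0, 6.7]
grip_width: 0.136
finger_force: 15.0
```

```bash
python3 d.py
```

```text
-0.045 [-83.  -58.4]
-0.035 [-83.4 -58.6]
-0.025 [-83.6 -58.8]
-0.015 [-83.8 -59.6]
[ 0.5735 -0.0762  0.078 ] [ 4.9 -0.1  5.5]
```

Call:
carry_out(
  series=[
    [0.9, 0, -0.001, 0, 0],
    [0.9, 0, -0.001, 0, 0],
  ],
)

```text
time_s: 17.02
ee_pos: [0.5734, -0.077, 0.078]
eef_rot: [0.815, 0.579, 0.0, 0.0]
contact_force: [4.6, 0.9, 7.3]
grip_width: 0.136
finger_force: 15.0
```

```bash
python3 d.py
```

```text
-0.045 [-84.  -60.6 -30.4]
-0.035 [-84.2 -60.8 -30.6]
-0.025 [-84.6 -61.  -30.4]
-0.015 [-85.  -61.4]
[ 0.5734 -0.0769  0.078 ] [3.9 0.9 6.8]
```

The roller has just been touched: its contour moved 1 mm, about 2° of roll. From the finger yaw the knob angle is about 0.23 rad, so I'll tighten by turning −1.12 rad with a firmer grip.

Call:
carry_out(
  series=[
    [0.9, 0, 0, 0, 0],
    [0.9, 0, 0, 0, -0.1],
    [0.9, 0, 0, 0, -0.2],
    [0.9, 0, 0, 0, -0.3],
    [0.9, 0, 0, 0, -0.4],
  ],
  force=40,
)

```text
time_s: 17.68
ee_pos: [0.573, -0.0768, 0.078]
eef_rot: [0.915, 0.403, 0.0, -0.0]
contact_force: [1.6, 1.8, 9.4]
grip_width: 0.136
finger_force: 40.0
```

```bash
python3 d.py; python3 -c "
from rig import ctrl;o=ctrl.get_obs();print(o['wrist_torque'],o['eef_rot'],o['joints'])"
```

```text
-0.045 [-84.  -60.8]
-0.035 [-84.2 -60.6 -30.4]
-0.025 [-84.6 -61.  -30.4]
-0.015 [-84.8 -61. ]
[ 0.573  -0.0768  0.0779] [1.8 2.1 9.5]
[ 0.196733   -0.2798861  -0.07858948] [ 9.14228861e-01  4.05198145e-01  5.38925327e-06 -2.30243220e-04] [-0.58849158  0.39113572  0.78969856  1.84002875 -0.31937585  1.04212608
 -0.40908786]
```

Roller unchanged. Continuing the turn.

Call:
carry_out(
  series=[
    [0.9, 0, 0, 0, -0.1],
    [0.9, 0, 0, 0, -0.2],
    [0.9, 0, 0, 0, -0.3],
    [0.9, 0, 0, 0, -0.4],
    [0.9, 0, 0, 0, -0.4],
  ],
)

```text
time_s: 18.35
ee_pos: [0.5728, -0.0764, 0.078]
eef_rot: [0.977, 0.213, -0.0, -0.001]
contact_force: [-0.2, 1.7, 11.6]
grip_width: 0.131
finger_force: 40.0
```

Call:
carry_out(
  series=[
    [0.9, 0, 0, 0, -0.08],
    [0.9, 0, 0, 0, -0.16],
    [0.9, 0, 0, 0, -0.24],
    [0.9, 0, 0, 0, -0.32],
    [0.9, 0, 0, 0, -0.32],
  ],
)

```text
time_s: 18.77
ee_pos: [0.5727, -0.0761, 0.078]
eef_rot: [0.998, 0.055, -0.001, -0.001]
contact_force: [-0.6, 3.0, 12.9]
grip_width: 0.131
finger_force: 40.0
```

```bash
python3 d.py; python3 -c "
from rig import ctrl;o=ctrl.get_obs();import numpy as np;q=o['eef_rot'];print(o['wrist_torque'],np.radians(-5.8)-(2*np.arctan2(q[1],q[0])-np.pi/2))"
```

```text
-0.045 [-84.2 -60.8 -31. ]
-0.035 [-84.4 -60.6 -30.8]
-0.025 [-84.8 -61.  -30.8]
-0.015 [-85.  -60.8 -31. ]
[ 0.5727 -0.0761  0.078 ] [-0.8  3.3 12.5]
[0.77477139 0.32601771 0.01663714] 1.3547515044888718
```

Call:
carry_out(
  series=[
    [0.9, 0, 0, 0, -0.05],
    [0.9, 0, 0, 0, -0.05],
    [0.6, 0, 0, 0, -0.05],
    [0.3, 0, 0, 0, -0.05],
    [0, 0, 0, 0, -0.05],
  ],
)

```text
time_s: 19.43
ee_pos: [0.5717, -0.0769, 0.0767]
eef_rot: [0.999, 0.032, -0.001, -0.0]
contact_force: [-0.1, 0.8, -1.0]
grip_width: 0.27
finger_force: 0.0
```

Call:
carry_out(
  series=[
    [-0.3, 0, 0, 0, 0],
    [-0.3, 0, 0, 0, 0],
    [-0.3, 0, 0, 0.02, 0],
    [-0.3, 0, 0, 0.055, 0],
    [-0.3, 0, 0, 0.095, 0],
  ],
)

```text
time_s: 19.85
ee_pos: [0.5715, -0.0767, 0.1719]
eef_rot: [0.999, 0.032, -0.002, 0.0]
contact_force: [1.8, 0.1, 0.5]
grip_width: 0.613
finger_force: 0.0
```

Call:
carry_out(
  series=[
    [-0.3, 0, 0.04, 0.02, 0],
    [-0.3, 0, 0.08, 0.02, 0],
    [-0.3, 0, 0.12, 0.02, 0],
    [-0.3, 0, 0.16, 0.02, 0],
    [-0.3, 0, 0.2, 0.02, 0],
  ],
)

```text
time_s: 20.27
ee_pos: [0.5727, 0.1254, 0.1927]
eef_rot: [0.999, 0.032, -0.0, -0.0]
contact_force: [1.2, 0.2, -0.4]
grip_width: 0.648
finger_force: 0.0
```

Call:
carry_out(
  series=[
    [-0.3, 0, 0.04, 0, 0],
    [-0.3, 0, 0.08, 0, 0],
    [-0.3, 0, 0.12, 0, 0],
    [-0.3, 0, 0.16, 0, 0],
    [-0.3, 0, 0.16, 0, 0],
  ],
)

```text
time_s: 20.68
ee_pos: [0.5706, 0.2941, 0.191]
eef_rot: [0.999, 0.038, -0.001, -0.001]
contact_force: [-1.2, 1.9, -1.1]
grip_width: 0.649
finger_force: 0.0
```

```bash
python3 d.py
python3 - <<'E'
from h import *
s=shot('side'); c=shot('top')
for th in(70,85,105):
    o=roll_meas(c,-.046,th); print(len(o),np.median(o,0) if len(o) else '')
for o in bar(c,-.019,xs=np.arange(-.08,-.0,.01)): print(o)
f=lambda i,y,x:cv2.resize(i[y:y+100,x:x+100,::-1],(400,400),interpolation=cv2.INTER_CUBIC)
cv2.imwrite('pics/z5.png',np.hstack([f(s['color'],185,250),f(c['color'],170,280)]))
E
```

```text
-0.045 [-82.4 -61.2 -35.2]
-0.035 [-82.6 -61.2 -35.2]
-0.025 [-83.2 -61.4 -35.8]
-0.015 [-83.4 -61.2 -35.8]
[0.5735 0.2814 0.1926] [ 0.4 -0.9 -0.6]
13 [-3.89655820e-02 -2.39161064e+01  6.73632509e+01]
13 [-3.89655820e-02 -2.50429021e+01  7.08825667e+01]
13 [-3.88221505e-02 -2.77913227e+01  7.77421190e+01]
[-0.0387 -0.0207 -0.0069]
[-0.0072]
[-0.0069]
[-0.0345 -0.0072]
[-0.0342 -0.0069]
[-0.0345 -0.0072]
[-0.0345 -0.0069]
[-0.0348 -0.0072]
```

View pics/z5.png

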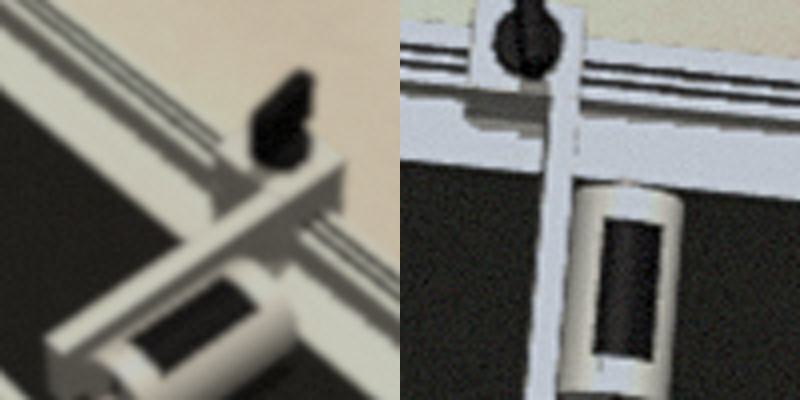

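The wing now stands across the rail at (528,30), so the clamp is tight. The roller lies against the bar at (635,290) with the pad up. The bright bar confuses the left silhouette in the measurement, so I'll re-evaluate using only the free (−y) edge.

Run:
```python
from h import *
c=shot('top'); cam=B@(-c['R'].T@c['t']-O)
g=cv2.GaussianBlur(cv2.cvtColor(c['color'],cv2.COLOR_RGB2GRAY),(3,3),0).astype(np.float32)
for th in(75,95):
  R=[]
  for x in np.arange(-.046,-.012,.004):
    ys=np.arange(-.09,-.022,.0003)
    P=np.float32([px(c,O+B.T@[x,y,.041]) for y in ys])
    v=cv2.remap(g,P[:,0].copy(),P[:,1].copy(),cv2.INTER_LINEAR).ravel()
    i=np.where(np.diff((v>th).astype(int)))[0][:3]
    if len(i)<3: continue
    e=[np.array([ys[k]-cam[1],.041-cam[2]])for k in i]
    h=np.hypot(*e[0]); L=cam[2]-.041
    an=np.arctan2(e[0][0],-e[0][1]); 
    from scipy.optimize import brentq
    yc=brentq(lambda y:np.arctan2(y-cam[1],L)-np.arcsin(.025/np.hypot(y-cam[1],L))-an,-.2,.1)
    r=[]
    for d in e[1:]:
        d=d/np.hypot(*d);o=np.array([cam[1]-yc,L]);b=o@d
        q=o+d*(-b-np.sqrt(b*b-(o@o-.025**2)));r.append(np.degrees(np.arctan2(q[0],q[1])))
    R.append([yc,np.mean(r),r[1]-r[0]])
  print(th,np.median(R,0))
```

```text
75 [-4.55426997e-02 -3.90886360e+00  5.92231511e+01]
95 [-4.46470436e-02 -6.58170464e+00  6.21471109e+01]
```

The pad is about −3° off up, and there may be a gap of roughly 0.5 mm to the stop. A gentle nudge of the roller against the locked stop with closed fingers fixes both. I'll approach from the −y side.

Call:
carry_out(
  series=[
    [1, -0.01, -0.04, 0, -0.09],
    [1, -0.02, -0.08, 0, -0.18],
    [1, -0.03, -0.12, 0, -0.18],
    [1, -0.04, -0.16, 0, -0.18],
    [1, -0.05, -0.2, 0, -0.18],
  ],
  force=20,
)

```text
time_s: 21.5
ee_pos: [0.5223, 0.0809, 0.1922]
eef_rot: [0.998, -0.058, -0.0, -0.0]
contact_force: [0.9, -0.5, 0.1]
grip_width: 0.357
finger_force: 0.0
```

Call:
carry_out(
  series=[
    [1, -0.012, -0.04, 0, 0],
    [1, -0.025, -0.08, 0, 0],
    [1, -0.035, -0.12, 0, 0],
    [1, -0.048, -0.16, 0, 0],
    [1, -0.06, -0.2, 0, 0],
  ],
)

```text
time_s: 21.92
ee_pos: [0.4621, -0.1184, 0.1921]
eef_rot: [0.998, -0.058, -0.0, -0.001]
contact_force: [1.2, -0.0, 0.5]
grip_width: 0.026
finger_force: 0.0
```

Call:
carry_out(
  series=[
    [1, -0.003, -0.03, 0, 0],
    [1, -0.006, -0.06, 0, 0],
    [1, -0.006, -0.06, 0, 0],
    [1, -0.006, -0.06, 0, 0],
  ],
)

```text
time_s: 22.25
ee_pos: [0.4565, -0.1782, 0.1924]
eef_rot: [0.998, -0.06, -0.0, -0.0]
contact_force: [-0.1, -0.2, 0.4]
grip_width: 0.003
finger_force: 0.0
```

Call:
carry_out(
  series=[
    [1, 0, 0, -0.04, 0],
    [1, 0, 0, -0.08, 0],
    [1, 0, 0, -0.115, 0],
    [1, 0, 0, -0.14, 0],
    [1, 0, 0, -0.155, 0],
  ],
)

```text
time_s: 22.67
ee_pos: [0.4551, -0.1747, 0.0331]
eef_rot: [0.998, -0.057, -0.003, -0.0]
contact_force: [-1.3, 0.4, 0.8]
grip_width: 0.003
finger_force: 0.0
```

Call:
carry_out(
  series=[
    [1, 0, 0, 0, 0],
    [1, 0, 0.005, 0, 0],
    [1, 0.001, 0.01, 0, 0],
    [1, 0.001, 0.012, 0, 0],
    [1, 0.001, 0.012, 0, 0],
  ],
)

```text
time_s: 23.08
ee_pos: [0.46, -0.1626, 0.0392]
eef_rot: [0.998, -0.056, 0.002, -0.001]
contact_force: [-1.0, 0.5, -0.1]
grip_width: 0.007
finger_force: 0.0
```

```bash
python3 d.py
```

```text
-0.045 [-84.8 -62.2 -33. ]
-0.035 [-68.4 -62.4]
-0.025 []
-0.015 []
[ 0.4587 -0.1639  0.038 ] [-0.   0.2  0.6]
```

Call:
carry_out(
  series=[
    [1, 0, 0.001, 0, 0],
    [1, 0, 0.002, 0, 0],
    [1, 0, 0.003, 0, 0],
    [1, 0, 0.003, 0, 0],
  ],
)

```text
time_s: 23.67
ee_pos: [0.4583, -0.1609, 0.0375]
eef_rot: [0.998, -0.058, -0.0, -0.0]
contact_force: [-0.4, 0.3, 0.6]
grip_width: 0.007
finger_force: 0.0
```

```bash
python3 d.py
```

```text
-0.045 [-84.2 -62.2 -32.8]
-0.035 []
-0.025 []
-0.015 []
[ 0.4583 -0.1612  0.0375] [-0.1 -0.5 -0.2]
```

Call:
carry_out(
  series=[
    [1, 0, 0.001, 0, 0],
    [1, 0, 0.0015, 0, 0],
    [1, 0, 0.0015, 0, 0],
  ],
)

```text
time_s: 24.17
ee_pos: [0.4583, -0.1594, 0.0375]
eef_rot: [0.998, -0.058, -0.0, -0.0]
contact_force: [-0.4, -0.6, -0.2]
grip_width: 0.005
finger_force: 0.0
```

```bash
python3 d.py
```

```text
-0.045 [-84.  -62.2 -32.6]
-0.035 []
-0.025 []
-0.015 []
[ 0.4583 -0.1596  0.0375] [-0.2  1.5  0.4]
```

Call:
carry_out(
  series=[
    [1, 0, 0.001, 0, 0],
    [1, 0, 0.0015, 0, 0],
    [1, 0, 0.0015, 0, 0],
  ],
)

```text
time_s: 24.67
ee_pos: [0.4584, -0.1579, 0.0375]
eef_rot: [0.998, -0.057, 0.0, -0.0]
contact_force: [-0.1, -0.4, -0.2]
grip_width: 0.005
finger_force: 0.0
```

```bash
python3 d.py
```

```text
-0.045 [-82.6 -62.2 -32.6]
-0.035 []
-0.025 []
-0.015 []
[ 0.4583 -0.1581  0.0376] [-0.5 -1.3  0.8]
```

Call:
carry_out(
  series=[
    [1, 0, 0.001, 0, 0],
    [1, 0, 0.001, 0, 0],
    [1, 0, 0.001, 0, 0],
  ],
)

```text
time_s: 25.17
ee_pos: [0.4584, -0.157, 0.0375]
eef_rot: [0.998, -0.058, 0.0, -0.0]
contact_force: [-0.2, -0.8, -0.2]
grip_width: 0.004
finger_force: 0.0
```

```bash
python3 d.py
```

```text
-0.045 [-82.4 -62.4 -32.6]
-0.035 []
-0.025 []
-0.015 []
[ 0.4583 -0.1571  0.0375] [-0.1  0.   0.1]
```

Call:
carry_out(
  series=[
    [1, 0, 0.001, 0, 0],
    [1, 0, 0.0015, 0, 0],
    [1, 0, 0.0015, 0, 0],
  ],
)

```text
time_s: 25.67
ee_pos: [0.4584, -0.1554, 0.0375]
eef_rot: [0.998, -0.057, -0.0, -0.0]
contact_force: [0.1, -0.7, 0.1]
grip_width: 0.004
finger_force: 0.0
```

```bash
python3 d.py
```

```text
-0.045 [-80.8 -62.4 -32.6]
-0.035 []
-0.025 []
-0.015 []
[ 0.4583 -0.1556  0.0376] [0.6 0.5 0. ]
```

Call:
carry_out(
  series=[
    [1, 0, 0.001, 0, 0],
    [1, 0, 0.001, 0, 0],
    [1, 0, 0.001, 0, 0],
  ],
)

```text
time_s: 26.17
ee_pos: [0.4583, -0.1545, 0.0375]
eef_rot: [0.998, -0.058, -0.0, -0.0]
contact_force: [-0.5, -0.4, -0.6]
grip_width: 0.005
finger_force: 0.0
```

```bash
python3 d.py
```

```text
-0.045 [-79.8 -62.4 -32.6]
-0.035 []
-0.025 []
-0.015 []
[ 0.4583 -0.1546  0.0376] [0.8 0.6 0.5]
```

Call:
carry_out(
  series=[
    [1, 0, 0.001, 0, 0],
    [1, 0, 0.002, 0, 0],
    [1, 0, 0.002, 0, 0],
  ],
)

```text
time_s: 26.67
ee_pos: [0.4584, -0.1523, 0.0375]
eef_rot: [0.998, -0.057, -0.0, -0.0]
contact_force: [-0.0, -0.2, -0.1]
grip_width: 0.005
finger_force: 0.0
```

```bash
python3 d.py
```

```text
-0.045 [-78.8 -62.4 -32.6]
-0.035 []
-0.025 []
-0.015 []
[ 0.4584 -0.1526  0.0376] [-0.4 -0.8 -0.3]
```

Call:
carry_out(
  series=[
    [1, 0, 0.001, 0, 0],
    [1, 0, 0.001, 0, 0],
    [1, 0, 0.001, 0, 0],
  ],
)

```text
time_s: 27.17
ee_pos: [0.4583, -0.1515, 0.0375]
eef_rot: [0.998, -0.058, -0.0, -0.0]
contact_force: [-0.4, -0.3, -0.1]
grip_width: 0.006
finger_force: 0.0
```

```bash
python3 d.py
```

```text
-0.045 [-77.2 -62.4 -32.4]
-0.035 []
-0.025 []
-0.015 []
[ 0.4583 -0.1516  0.0376] [ 0.4 -0.5  0.2]
```

Call:
carry_out(
  series=[
    [1, 0, 0.001, 0, 0],
    [1, 0, 0.002, 0, 0],
    [1, 0, 0.002, 0, 0],
  ],
)

```text
time_s: 27.67
ee_pos: [0.4584, -0.1494, 0.0375]
eef_rot: [0.998, -0.058, 0.0, -0.0]
contact_force: [-0.7, 0.5, -0.3]
grip_width: 0.002
finger_force: 0.0
```

```bash
python3 d.py
```

```text
-0.045 [-75.4 -61.8 -31.8]
-0.035 []
-0.025 []
-0.015 []
[ 0.4583 -0.1496  0.0375] [-0.9  0.6  0.4]
```

Call:
carry_out(
  series=[
    [1, 0, 0.001, 0, 0],
    [1, 0, 0.001, 0, 0],
    [1, 0, 0.001, 0, 0],
  ],
)

```text
time_s: 28.17
ee_pos: [0.4584, -0.1491, 0.0377]
eef_rot: [0.998, -0.058, 0.0, 0.0]
contact_force: [-0.5, -3.6, -0.4]
grip_width: 0.007
finger_force: 1.7
```

```bash
python3 d.py
```

```text
-0.045 [-74.8 -61.6 -31.6]
-0.035 []
-0.025 []
-0.015 []
[ 0.4584 -0.1491  0.0377] [-0.3 -4.8  1.6]
```

Call:
carry_out(
  series=[
    [1, 0, 0.001, 0, 0],
    [1, 0, 0.001, 0, 0],
    [1, 0, 0.001, 0, 0],
  ],
)

```text
time_s: 28.67
ee_pos: [0.4587, -0.1487, 0.0378]
eef_rot: [0.998, -0.058, 0.001, 0.001]
contact_force: [1.3, -8.2, -0.7]
grip_width: 0.005
finger_force: 3.7
```

```bash
python3 d.py
```

```text
-0.045 [-74.8 -61.  -31.6]
-0.035 []
-0.025 []
-0.015 []
[ 0.4587 -0.1487  0.0378] [ 1.8 -7.8 -0.1]
```

The roller is now firmly against the stop: about 8 N, and it moved back about 0.4 mm, or 1°. I'll withdraw gently.

Call:
carry_out(
  series=[
    [1, 0, -0.002, 0, 0],
    [1, 0, -0.005, 0, 0],
    [1, 0, -0.015, 0, 0],
    [1, 0, -0.025, 0.01, 0],
    [1, 0, -0.03, 0.04, 0],
  ],
)

```text
time_s: 29.33
ee_pos: [0.4559, -0.1779, 0.0761]
eef_rot: [0.998, -0.058, -0.003, 0.0]
contact_force: [0.4, -0.3, 0.4]
grip_width: 0.008
finger_force: 0.0
```

Call:
carry_out(
  series=[
    [1, 0, 0, 0.04, 0],
    [1, 0, 0, 0.08, 0],
    [1, 0, 0, 0.12, 0],
    [1, 0.0, -0.04, 0.12, 0],
    [1, 0.0, -0.08, 0.12, 0],
  ],
)

```text
time_s: 29.75
ee_pos: [0.4639, -0.2393, 0.2059]
eef_rot: [0.999, -0.052, 0.012, -0.01]
contact_force: [0.3, 0.1, 1.9]
grip_width: 0.006
finger_force: 0.0
```

Call:
carry_out(
  series=[
    [1, 0, -0.04, 0, 0],
    [1, 0, -0.08, 0, 0],
    [1, 0, -0.12, 0, 0],
    [1, 0.0, -0.16, 0, 0],
    [1, 0.0, -0.16, 0, 0],
  ],
)

```text
time_s: 30.17
ee_pos: [0.4568, -0.4077, 0.1988]
eef_rot: [0.998, -0.059, -0.0, 0.001]
contact_force: [-0.4, -0.2, 0.6]
grip_width: 0.007
finger_force: 0.0
```

Run:
```python
from h import *
s=shot('side');c=shot('top','t9.png')
for n,k in(('top',c),):
  for q,z in(('gauge_block',.012),('marker',0),('screwdriver',0),('roller',.041)):
    ctrl.read_camera(n); r=ctrl.landmark_of(n,q)[:1]; print(q,at_z(k,r[0]['position'],z).round(4) if r else r)
print([o for o in bar(c,-.019,xs=np.arange(-.05,-.0,.02))])
g=cv2.GaussianBlur(cv2.cvtColor(c['color'],cv2.COLOR_RGB2GRAY),(3,3),0).astype(np.float32)
for x in(-.04,-.03,-.02):
    ys=np.arange(-.09,-.022,.0003); P=np.float32([px(c,O+B.T@[x,y,.066]) for y in ys])
    v=cv2.remap(g,P[:,0].copy(),P[:,1].copy(),cv2.INTER_LINEAR).ravel()
    i=np.where(np.diff((v>85).astype(int)))[0][:3]; print(ys[i], ys[i][1:].mean())
cv2.imwrite('pics/z9.png',cv2.resize(c['color'][150:320,160:460,::-1],(780,442),interpolation=cv2.INTER_CUBIC))
```

```text
gauge_block [ 0.4652 -0.2951  0.012 ]
marker [ 0.3542 -0.1924  0.    ]
screwdriver [0.3705 0.0286 0.    ]
roller [ 0.4609 -0.1128  0.041 ]
[array([-0.0333, -0.0072]), array([-0.0333, -0.0072]), array([-0.0333, -0.0072])]
[-0.0657 -0.0582 -0.0333] -0.045750000000000776
[-0.066  -0.0585 -0.0333] -0.045900000000000774
[-0.066  -0.0582 -0.0336] -0.045900000000000774
```

View pics/z9.png

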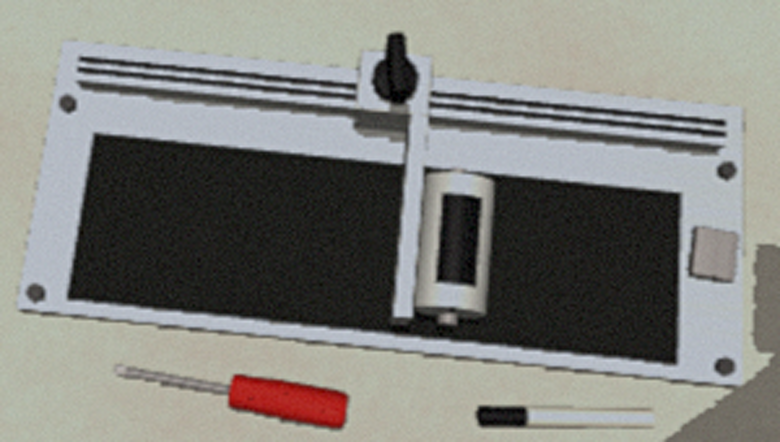

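The final view shows the pad up at (460,240), the roller against the bar at (412,220), and the wing across the rail at (397,65). The block, marker and screwdriver have not moved. Handing in.

```bash
python3 -c "
from rig import ctrl;print(ctrl.hand_in())"
```

```text
the job is handed in; nothing more can be done
None
```

The job is done and handed in at about 31 s: the pad faces up to within an estimated 2°, the stop is up against the roller, the knob is turned clockwise to about 1.4 rad (tight), and the block, marker and screwdriver were left where they were.

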